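# Draw a charge of grinding balls from the spring-gate dispenser

### The arm

A 7-joint arm with a two-finger parallel gripper is mounted at the origin on the work surface. World frame = base frame: x ahead of the robot, y to its left, z up, the work surface at z = 0. Lengths are in m, angles in rad, forces in N, time in s.
With the tool pointing down it reaches from about 0.4 to 0.85 m from the base axis. Payload 4.5 kg.
Tool frame: the origin (TCP) lies at the very end of the fingers, on their centre line; the grasp point (between the pads) lies 19 mm behind it; z points along the fingers, y is the line along which they close (so a half turn about z gives the same grasp; the last joint's range is limited). The gripper opens to 88 mm and grips with 3 to 60 N. Pads are 18 mm wide; open, the fingers measure 123 mm over their backs; the gripper's body (75 mm by 187 mm) begins 45 mm behind the grasp point.
Start: joints at [1.344, 0.689, -0.195, 1.565, 0.157, 0.902, -0.215], TCP at [0.161, -0.604, 0.218] pointing down, gripper open.
Joint ranges: [-3.01, 3.01], [-0.46, 2.08], [-1.47, 1.51], [0.13, 2.56], [-1, 4.14], [0.04, 2.09], [-2.66, 2.66]. Speed limits (rad/s): [2.57, 2.57, 3.14, 3.14, 3.14, 3.14, 3.14].

### API

Orientations are given as a unit quaternion [x, y, z, w].
In Python, from plant import r gives the robot as it stands. The module is installed in compiled form; this text tells all that it offers.
- The arm moves only by the shell command python3 -m pendant 'ROWS' [FORCE]. ROWS is JSON, one flat list of numbers, 7 for each row, row after row: the opening, from 0 (shut) to 1 (fully open), then the shift along the tool's x, y, z scaled (see below), then the turn, a rotation vector about the tool's x, y, z scaled (see below). A call has 1 to 12 rows; each row is the pose to reach, as a shift and turn from the pose commanded when the call began, along the tool's axes at that moment; what a row does not reach only later rows make up. The controller multiplies each number of a shift by 0.15 m and each number of a turn by pi/2 rad. A row lasts 1/10 s, in which the tool goes at most 50 mm and 8.59 degrees, less where a joint would pass 70% of its speed; a pose out of reach is approached as far as the arm can. A call with a number of a shift or a turn outside -1 to 1 is refused whole. A call with a gripper value outside its range is refused whole. The fingers move at their own pace and stop on an object; FORCE is the grip in N (left out, the last holds). Time passes only in rows, so rows that repeat a pose let the fingers close. It gives the time, the measured TCP pose, the force, the opening and the grip force at its end, in the units of the state.
- r.get_state(): the state, without advancing time (a new reading comes with each control period).
- r.snapshot(name): name is "scene" or "top"; returns a dict with "img" (480x640x3 uint8, red, green, blue), "mtx" (3x3 intrinsics, pixels), "cam_to_world" (4x4, takes a point from camera to world coordinates). Camera axes: x right, y up, looking along -z (the intrinsics and any distortion apply to the point x, -y, -z); pixel columns grow to the right and rows downward; lengths in m; the calibration is good to about 2 mm. A picture is of the moment at which its call begins. There is no depth.
- r.finish_job(): hands the job in; it is judged then, once.
The state is a dict: "clock": time; "q": joint angles; "qd": joint speeds; "joint_torque": joint torques, N m; "tool_pos": TCP position; "eef_rot": TCP orientation; "contact_force": force on the tool from outside, world axes, zero at the start; "moment": the same for the moment, N m; "opening": opening from 0.0 (shut) to 1.0 (fully open); "finger_force": force on a finger pad.
Only numpy, scipy, OpenCV 4.12 (cv2) and the standard library are available. Lean on these libraries where they do the work, as an engineer would, in place of code of your own. Each camera call takes 0.05 s, during which the arm holds its last target. There are 200 camera calls.

### The job

First take away the jar that stands in front of the dispenser's spout and stand it upright on the round plaster bat, then stand the empty tub lengthways on the bench under the spout. Pull the spring gate by its upright wooden handle fully out to its stop and hold it there until all three grinding balls have rolled into the tub, and let the gate go fully closed again. Finally stand the tub with the balls in the middle of the scale's pan, leaving the mug, the pinch pot and the brush where they are.

Things in the scene. Friction and masses are not known exactly. Their poses are not given: they have to be found in the camera images.
- dispenser: fixed ball dispenser: open aluminium chute, 40 mm wide outside, 29 mm deep, sloping 10 degrees down to its spout, on a plywood stand. Origin on the bench, z up; balls roll out to its -x, the gate is pulled to its +y. Chute: x -80 to 92 mm, top at most 130 mm high. Plywood base: x -20 to 110, y -55 to 55 mm. Below the spout the bench is free, but for a bracket leg at x -41 to -21, y 21 to 35 mm
- spout (a point): middle of the chute floor's open lower end, at (-80, 0, 70) mm in the dispenser's frame; the chute's underside here is 65 mm above the bench, its side walls end 99 mm above it. Balls land 35 to 55 mm beyond it: a tub lying along the dispenser's x, its centre 30 to 60 mm beyond the spout, catches them (its end is then below the chute: slide it in from the front)
- gate (a joint): how far the spring gate is pulled, in m: 0 closed, 0.042 out at its stop. It slides along the dispenser's +y. A spring pulls it shut: about 4 N closed to 11 N at the stop; it does not stay open by itself. The balls get past only beyond about 0.03
- gate_handle (a point): centre of the top of the gate's handle, an upright round wooden post of 16 mm diameter, 58 mm high, its top about 144 mm above the bench; it moves with the gate. A flat steel bar joins its foot to the gate; the bar's top is 46 mm below this point. Closed, it stands at x -31, y 95 mm in the dispenser's frame, 50 mm clear of the bracket on the chute's side
- ball0_center (a point): centre of the first of three white ceramic grinding balls, 26 mm diameter, 36 g, in the chute behind the gate
- ball1_center (a point): centre of the second ball
- ball2_center (a point): centre of the third ball
- jar: closed round glaze jar, 52 mm diameter, 75 mm high, 150 to 310 g, standing on the bench in front of the spout; origin at the centre of its underside, z up
- tub: open rectangular grey plastic tub, 110 mm (its x) by 66 mm (its y) by 50 mm high, walls and floor 4 mm, 105 to 210 g empty; origin at the centre of its underside
- bat: fixed round plaster bat (disc), 110 mm diameter, 15 mm high, lying on the bench; origin at the centre of its underside
- scale: fixed bench scale, 170 mm by 140 mm, with a square 138 mm steel pan on top; x -100 to 70 mm, y -70 to 70 mm in its frame; the pan's top is 45 mm above the bench; origin under the pan's centre on the bench
- pan (a point): centre of the top of the scale's pan
- mug: bystander: white mug, 76 mm diameter, 85 mm high, handle at its +y; origin at the centre of its underside
- pot: bystander: small plaster-coloured pinch pot, 64 mm diameter, 50 mm high; origin at the centre of its underside
- brush: bystander: paint brush, 160 mm long, lying flat along its x axis; origin under its middle
Mind the look-alikes: they are no part of the job. What is shaped like the jar but purple or yellow is not meant.

How it is judged:
By the outcome, as a careful person would: the job done as asked, in the order asked, and still so for the second after the job is handed in, with the robot touching nothing.
It also fails if it takes over 72 s, if anything falls off the work surface, if the arm or the gripper's body presses on something with over 40 N, if the wrist force passes 120 N, or if a joint passes its speed limit or range.

## Working session

There is one attempt and no reset: what is moved stays moved. The work goes in short steps, Python scripts to look and compute and a shell command to move; the robot and the scene stay as the last step left them, time stands still between calls to the robot, and variables do not carry over. Pictures are saved under pics/ and viewed, at most 12 in all, crops included, and the job is handed in when it is done.

```bash
mkdir -p pics; python3 - <<'E'
from plant import r
import cv2,numpy as np
for n in("scene","top"):
    s=r.snapshot(n); cv2.imwrite(f"pics/{n}0.png",s["img"][:,:,::-1]); np.savez(f"{n}0.npz",**s)
    print(n,s["mtx"].round(1).tolist(),s["cam_to_world"].round(3).tolist(),s.keys())
print(r.get_state())
E
```

```text
scene [[446.6, 0.0, 311.5], [0.0, 446.6, 238.3], [0.0, 0.0, 1.0]] [[0.046, -0.515, 0.856, 1.324], [0.999, 0.039, -0.031, -0.036], [-0.017, 0.857, 0.516, 0.605], [0.0, 0.0, 0.0, 1.0]] dict_keys(['img', 'mtx', 'cam_to_world'])
top [[463.8, 0.0, 325.9], [0.0, 463.8, 244.0], [0.0, 0.0, 1.0]] [[0.015, 0.996, -0.091, 0.432], [-1.0, 0.013, -0.025, -0.03], [-0.023, 0.091, 0.996, 0.991], [0.0, 0.0, 0.0, 1.0]] dict_keys(['img', 'mtx', 'cam_to_world'])
{'clock': 0.1, 'q': array([ 1.3437966 ,  0.68992761, -0.19449742,  1.56620657,  0.15729994,
        0.90249699, -0.21511478]), 'qd': array([ 0.00015576, -0.00010705, -0.00112199, -0.0010378 ,  0.00041532,
        0.00185112, -0.00055255]), 'joint_torque': array([-3.14087702e-03, -5.28508759e+01, -1.27159160e+00, -1.53839439e+01,
       -5.25990757e-02,  1.94317945e-03,  2.88869489e-05]), 'tool_pos': array([ 0.16095092, -0.603312  ,  0.21718144]), 'eef_rot': array([ 9.91507048e-01,  1.30050352e-01, -1.71377137e-04, -8.06713135e-04]), 'contact_force': array([ 0.40371696, -0.83120957,  0.03035174]), 'moment': array([ 0.01214016, -0.03593821, -0.0320435 ]), 'finger_force': 0.0, 'opening': 1.0011206298002089}
```

View pics/scene0.png

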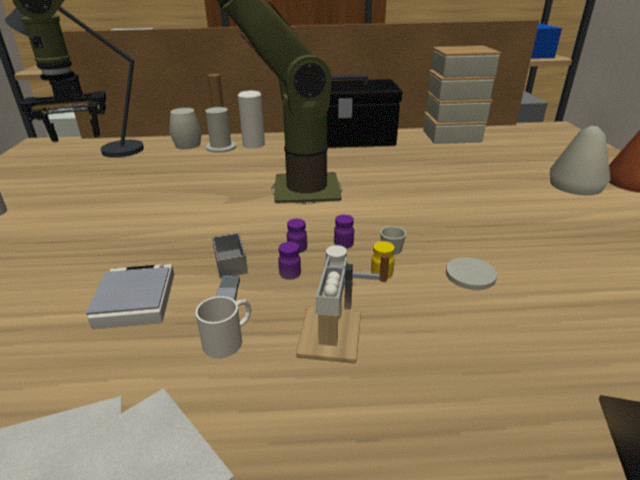

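View pics/top0.png

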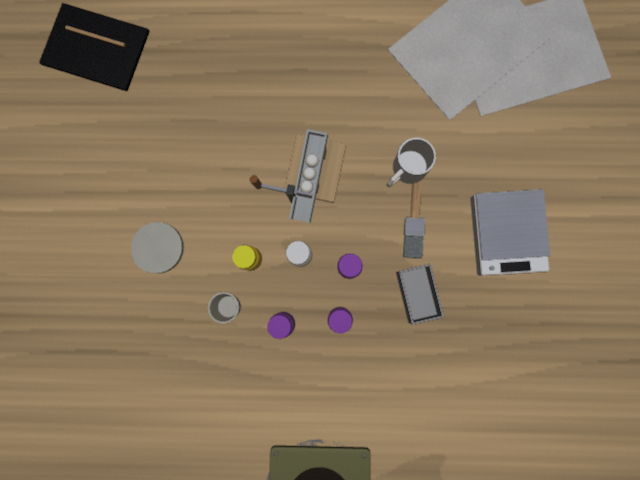

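The top view shows the white jar at (298,253), the spout at about (303,220), the gate handle top at (256,181), the tub at (419,294), the bat at (157,247) and the scale pan at (512,225). The purple and yellow jars and the pot at (224,308) surround the white jar.

```bash
cat > h.py <<'E'
import numpy as np,cv2
def ray(s,u,v):
    d=np.linalg.inv(s["mtx"])@[u,v,1]; T=s["cam_to_world"]
    return T[:3,3],T[:3,:3]@(d*[1,-1,-1])
def pt(s,u,v,z):
    o,d=ray(s,u,v); return (o+d*(z-o[2])/d[2])
def proj(s,p):
    T=s["cam_to_world"]; c=(T[:3,:3].T@(np.asarray(p)-T[:3,3]))*[1,-1,-1]; q=s["mtx"]@c; return q[:2]/q[2]
def tri(a,ua,b,ub):
    o1,d1=ray(a,*ua);o2,d2=ray(b,*ub)
    k=np.linalg.lstsq(np.c_[d1,-d2],o2-o1,rcond=None)[0]; return (o1+d1*k[0]+o2+d2*k[1])/2
E
python3 - <<'E'
import cv2,numpy as np
a=cv2.imread("pics/top0.png")
c=[a[110:230,235:355],a[230:350,185:305],a[250:340,380:460],a[180:285,465:560]]
f=lambda i,w,h:cv2.resize(i,(w,h),interpolation=cv2.INTER_CUBIC)
o=np.vstack([np.hstack([f(a[125:225,240:340],400,300),f(a[215:315,200:320][:, :],400,300)]),np.hstack([f(a[255:335,370:470],400,300),f(a[180:285,460:565],400,300)])])
cv2.imwrite("pics/c1.png",o)
hsv=cv2.cvtColor(a,cv2.COLOR_BGR2HSV)
for u,v in[(298,253),(157,247),(419,294),(256,181),(512,225),(420,270),(300,205),(320,420),(200,200),(224,308)]:print(u,v,hsv[v,u])
E
```

```text
298 253 [114   7 188]
157 247 [ 30  11 143]
419 294 [120   6 132]
256 181 [ 13 144  83]
512 225 [115  23 133]
420 270 [110   6 133]
300 205 [101  14 146]
320 420 [ 18  93 165]
200 200 [ 17  92 149]
224 308 [ 30  12 147]
```

View pics/c1.png

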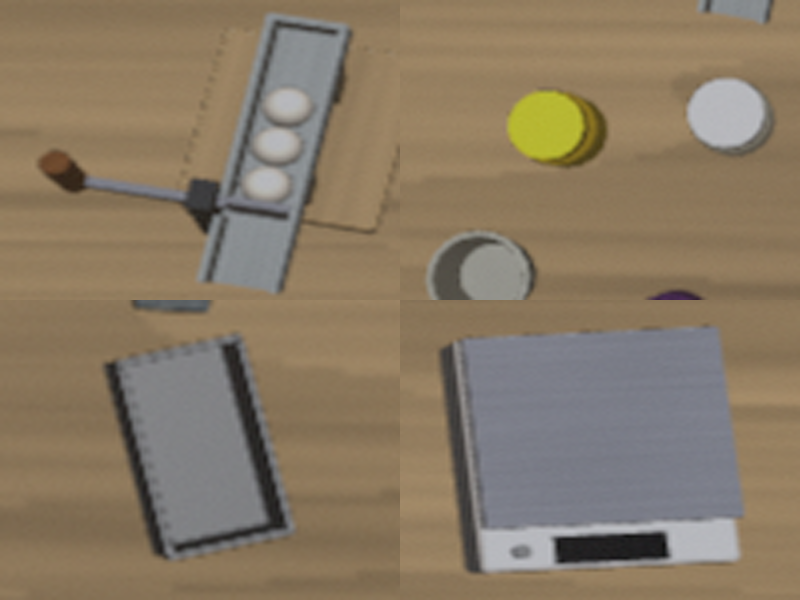

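```bash
cat > m.py <<'E'
from h import *
s=dict(np.load("top0.npz")); b=dict(np.load("scene0.npz"))
P=lambda l,z,f:np.array([pt(s,*f(*p),z) for p in l])
f1=lambda x,y:(240+x/4,125+y/3); f3=lambda x,y:(370+x/4,255+(y-300)*80/300); f4=lambda x,y:(460+(x-400)*105/400,180+(y-300)*.35)
I=lambda x,y:(x,y)
tub=P([(116,362),(240,337),(293,533),(170,555)],.05,f3); pan=P([(462,340),(716,327),(743,515),(487,527)],.045,f4)
for n,q in(("tub",tub),("pan",pan)):
    e=np.roll(q,-1,0)-q; print(n,q.mean(0)[:2].round(4),np.linalg.norm(e,axis=1).round(4),np.degrees(np.arctan2(e[:,1],e[:,0])).round(1))
up=P([(272,13),(350,27)],.13,f1); lo=P([(198,282),(280,292)],.099,f1)
d=up.mean(0)-lo.mean(0); sp=lo.mean(0); a=np.arctan2(d[1],d[0])
h=pt(s,*f1(54,162),.144)
print("chute len",np.linalg.norm(d[:2]),"yaw",np.degrees(a),"spout",sp,"handle",h,np.linalg.norm(up[0]-up[1]),np.linalg.norm(lo[0]-lo[1]))
R=np.array([[np.cos(a),-np.sin(a)],[np.sin(a),np.cos(a)]])
print("handle in disp", R.T@(h[:2]-sp[:2])+[-.08,0])
hsv=cv2.cvtColor(s["img"],cv2.COLOR_RGB2HSV)
g=((hsv[...,1]<45)&(hsv[...,2]>60)).astype(np.uint8)
for n,z,lo_,hi in(("bat",.015,(150,240),(165,255)),("jar",.075,(298,253),0),("mug",.085,(418,150),0),("pot",.05,(224,300),0)):
    k,l,st,c=cv2.connectedComponentsWithStats(g); i=l[lo_[1],lo_[0]] 
    print(n,st[i],pt(s,*c[i],z).round(4))
y=cv2.connectedComponentsWithStats(cv2.inRange(hsv,(24,150,80),(35,255,255)));p=cv2.connectedComponentsWithStats(cv2.inRange(hsv,(125,80,50),(150,255,255)))
for q in(y,p):
    for st,c in zip(q[2][1:],q[3][1:]):
        if st[4]>100:print(st,pt(s,*c,.06).round(3))
for u,v in((388,184),(436,142)):print("mugpx",pt(s,u,v,.06).round(3))
E
python3 m.py
```

```text
tub [ 0.4198 -0.1997] [0.064  0.1072 0.0625 0.1058] [ -77.1 -166.1  101.6   14.8]
pan [ 0.5638 -0.3874] [0.1361 0.1353 0.1353 0.1349] [ -85.4 -175.6   94.4    4.8]
chute len 0.17063363821207173 yaw -11.32573895194977 spout [0.55856977 0.043485   0.099     ] handle [0.62958897 0.12774607 0.144     ] 0.03842870260109521 0.04049674014259939
handle in disp [-0.02691153  0.09656744]
bat [ 131  222   52   51 2071] [0.5096 0.355  0.015 ]
jar [286 241  26  25 500] [0.4975 0.0471 0.075 ]
mug [ 387  137   49   49 1519] [ 0.6838 -0.1784  0.085 ]
pot [208 292  32  32 768] [0.3871 0.1989 0.05  ]
[233 245  26  24 452] [0.49  0.158 0.06 ]
[338 254  24  24 464] [ 0.475 -0.055  0.06 ]
[328 308  24  25 486] [ 0.366 -0.037  0.06 ]
[268 313  26  26 528] [0.354 0.081 0.06 ]
mugpx [ 0.641 -0.132  0.06 ]
mugpx [ 0.73  -0.229  0.06 ]
```

```bash
cat > plan.py <<'E'
import sys,json
from h import *
from plant import r
from scipy.spatial.transform import Rotation as Ro
def plan(W):
    """W: list of (x,y,z,theta_deg); prints shift and turn in pendant units"""
    st=r.get_state(); p=st["tool_pos"]; M=Ro.from_quat(st["eef_rot"]).as_matrix(); th=np.degrees(np.arctan2(M[1,0],M[0,0]))
    print("t %.1f"%st["clock"],"pos",p.round(4),"th %.1f"%th,"F",st["contact_force"].round(1),"op %.2f ff %.1f"%(st["opening"],st["finger_force"]))
    for w in W:
        d=np.array(w[:3])-p; n=1
        while True:
            t=th;out=[]
            for i in range(n):
                c,s=np.cos(np.radians(t)),np.sin(np.radians(t)); dt=(w[3]-th)/n
                v=np.array([[c,s,0],[s,-c,0],[0,0,-1]])@d/n/.15; out.append((*v.round(3),round(-dt/90,3))); t+=dt
            if np.abs(out).max()<=1:break
            n+=1
        print(w,"dist/call mm %.0f"%(np.linalg.norm(d)/n*1000)); [print("   ",*o) for o in out]
        p=np.array(w[:3]);th=w[3]
if __name__=="__main__":plan(json.loads(sys.argv[1]))
E
python3 plan.py '[[0.4975,0.047,0.2,-12],[0.4975,0.047,0.02,-12]]'
```

```text
t 0.1 pos [ 0.161  -0.6033  0.2172] th 14.9 F [ 0.4 -0.8  0. ] op 1.00 ff 0.0
[0.4975, 0.047, 0.2, -12] dist/call mm 146
    0.657 -0.722 0.023 0.06
    0.586 -0.781 0.023 0.06
    0.511 -0.832 0.023 0.06
    0.43 -0.876 0.023 0.06
    0.346 -0.913 0.023 0.06
[0.4975, 0.047, 0.02, -12] dist/call mm 90
    0.0 0.0 0.6 -0.0
    0.0 0.0 0.6 -0.0
```

```bash
python3 -m pendant '[0.8,0.657,-0.722,0.023,0,0,0.06, 0.8,0.657,-0.722,0.023,0,0,0.06, 0.8,0.657,-0.722,0.023,0,0,0.06]' 25
python3 -m pendant '[0.8,0.586,-0.781,0.023,0,0,0.06, 0.8,0.586,-0.781,0.023,0,0,0.06, 0.8,0.586,-0.781,0.023,0,0,0.06]'
python3 -m pendant '[0.8,0.511,-0.832,0.023,0,0,0.06, 0.8,0.511,-0.832,0.023,0,0,0.06, 0.8,0.511,-0.832,0.023,0,0,0.06]'
python3 -m pendant '[0.8,0.43,-0.876,0.023,0,0,0.06, 0.8,0.43,-0.876,0.023,0,0,0.06, 0.8,0.43,-0.876,0.023,0,0,0.06]'
python3 -m pendant '[0.8,0.346,-0.913,0.023,0,0,0.06, 0.8,0.346,-0.913,0.023,0,0,0.06, 0.8,0.346,-0.913,0.023,0,0,0.06, 0.8,0.346,-0.913,0.023,0,0,0.06, 0.8,0.346,-0.913,0.023,0,0,0.06]'
python3 plan.py '[[0.4975,0.047,0.11,-12],[0.4975,0.047,0.02,-12]]'
```

```text
clock: 0.4
tool_pos: [0.2291, -0.4717, 0.2141]
eef_rot: [0.997, 0.083, 0.0, -0.0]
contact_force: [2.5, -0.1, 0.1]
opening: 0.801
finger_force: 0.0
clock: 0.7
tool_pos: [0.2964, -0.3415, 0.2109]
eef_rot: [0.999, 0.036, 0.0, -0.0]
contact_force: [1.3, 0.7, -0.3]
opening: 0.799
finger_force: 0.0
clock: 1.0
tool_pos: [0.3638, -0.2116, 0.2075]
eef_rot: [1.0, -0.011, 0.0, -0.0]
contact_force: [0.9, -0.3, 0.5]
opening: 0.797
finger_force: 0.0
clock: 1.3
tool_pos: [0.4312, -0.0814, 0.204]
eef_rot: [0.998, -0.058, -0.0, 0.0]
contact_force: [0.7, -0.9, 0.3]
opening: 0.797
finger_force: 0.0
clock: 1.8
tool_pos: [0.4977, 0.0474, 0.2002]
eef_rot: [0.995, -0.104, -0.0, 0.0]
contact_force: [-1.0, -0.8, 1.2]
opening: 0.8
finger_force: 0.0
t 1.8 pos [0.4977 0.0474 0.2002] th -11.9 F [-1.  -0.8  1.2] op 0.80 ff 0.0
[0.4975, 0.047, 0.11, -12] dist/call mm 90
    -0.001 0.003 0.601 0.001
[0.4975, 0.047, 0.02, -12] dist/call mm 90
    0.0 0.0 0.6 -0.0
```

```bash
python3 -m pendant '[0.8,0,0,0.6,0,0,0, 0.8,0,0,0.6,0,0,0, 0.8,0,0,0.8,0,0,0, 0.8,0,0,1,0,0,0, 0.8,0,0,1,0,0,0]'
python3 -m pendant '[0.8,0,0,0.1,0,0,0, 0.8,0,0,0.2,0,0,0, 0.8,0,0,0.2,0,0,0, 0.4,0,0,0.2,0,0,0, 0.4,0,0,0.2,0,0,0, 0.4,0,0,0.2,0,0,0, 0.4,0,0,0.2,0,0,0, 0.4,0,0,0.2,0,0,0]'
python3 -m pendant '[0.4,0,0,-0.2,0,0,0, 0.4,0,0,-0.4,0,0,0, 0.4,0,0,-0.7,0,0,0, 0.4,0,0,-1,0,0,0, 0.4,0,0,-1,0,0,0]'
python3 plan.py '[[0.5096,0.355,0.17,0],[0.5096,0.355,0.036,0]]'
```

```text
clock: 2.3
tool_pos: [0.4948, 0.0439, 0.0479]
eef_rot: [0.994, -0.106, -0.004, 0.001]
contact_force: [-0.4, -0.2, 0.6]
opening: 0.8
finger_force: 0.0
clock: 3.1
tool_pos: [0.4989, 0.0466, 0.0217]
eef_rot: [0.994, -0.105, 0.001, -0.0]
contact_force: [0.4, 0.8, 7.5]
opening: 0.558
finger_force: 25.3
clock: 3.6
tool_pos: [0.5012, 0.0462, 0.1756]
eef_rot: [0.994, -0.105, 0.005, -0.001]
contact_force: [1.1, -1.4, -1.8]
opening: 0.56
finger_force: 24.6
t 3.6 pos [0.5012 0.0462 0.1756] th -12.1 F [ 1.1 -1.4 -1.8] op 0.56 ff 24.6
[0.5096, 0.355, 0.17, 0] dist/call mm 103
    -0.126 -0.675 0.012 -0.045
    -0.078 -0.682 0.012 -0.045
    -0.03 -0.686 0.012 -0.045
[0.5096, 0.355, 0.036, 0] dist/call mm 134
    0.0 0.0 0.893 -0.0
```

```bash
python3 -m pendant '[0.4,-0.06,-0.3,0.012,0,0,-0.02, 0.4,-0.126,-0.675,0.012,0,0,-0.045, 0.4,-0.126,-0.675,0.012,0,0,-0.045]'
python3 -m pendant '[0.4,-0.04,-0.3,0.012,0,0,-0.02, 0.4,-0.078,-0.682,0.012,0,0,-0.045, 0.4,-0.078,-0.682,0.012,0,0,-0.045]'
python3 -m pendant '[0.4,-0.015,-0.3,0.012,0,0,-0.02, 0.4,-0.03,-0.5,0.012,0,0,-0.045, 0.4,-0.03,-0.686,0.012,0,0,-0.045, 0.4,-0.03,-0.686,0.012,0,0,-0.045, 0.4,-0.03,-0.686,0.012,0,0,-0.045, 0.4,-0.03,-0.686,0.012,0,0,-0.045, 0.4,-0.03,-0.686,0.012,0,0,-0.045]'
python3 plan.py '[[0.5096,0.355,0.05,0],[0.5096,0.355,0.0375,0]]'
python3 - <<'E'
from plant import r
import cv2,numpy as np
A=[r.snapshot(n)["img"] for n in("scene","top")]
cv2.imwrite("pics/p2.png",np.hstack([cv2.resize(A[0][130:400,280:520],(400,450)),cv2.resize(A[1][130:370,100:340],(400,450))])[:,:,::-1])
E
```

```text
clock: 3.9
tool_pos: [0.4995, 0.1573, 0.168]
eef_rot: [0.998, -0.064, -0.001, -0.003]
contact_force: [-1.0, 0.8, -1.8]
opening: 0.561
finger_force: 24.6
clock: 4.2
tool_pos: [0.5014, 0.2607, 0.1658]
eef_rot: [1.0, -0.029, -0.001, -0.003]
contact_force: [-0.8, 0.7, -2.6]
opening: 0.56
finger_force: 24.6
clock: 4.9
tool_pos: [0.5061, 0.3531, 0.1649]
eef_rot: [1.0, -0.0, -0.0, 0.001]
contact_force: [-0.4, 0.1, -2.9]
opening: 0.563
finger_force: 24.6
t 4.9 pos [0.5061 0.3531 0.1649] th -0.0 F [-0.4  0.1 -2.9] op 0.56 ff 24.6
[0.5096, 0.355, 0.05, 0] dist/call mm 115
    0.023 -0.012 0.766 -0.0
[0.5096, 0.355, 0.0375, 0] dist/call mm 13
    0.0 0.0 0.083 -0.0
```

View pics/p2.png

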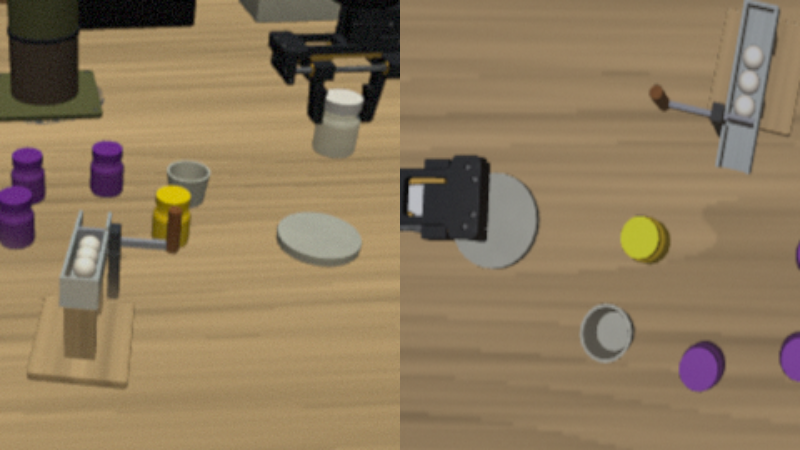

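The jar hangs upright in the gripper at (337,125) in the left half, beyond the bat, and the neighbouring jars are unmoved. I'll lower it now.

```bash
python3 -m pendant '[0.4,0.023,-0.012,0.3,0,0,0, 0.4,0.023,-0.012,0.6,0,0,0, 0.4,0.023,-0.012,0.766,0,0,0, 0.4,0.023,-0.012,0.766,0,0,0, 0.4,0.023,-0.012,0.766,0,0,0, 0.4,0.023,-0.012,0.82,0,0,0, 0.4,0.023,-0.012,0.84,0,0,0, 0.4,0.023,-0.012,0.845,0,0,0, 0.4,0.023,-0.012,0.85,0,0,0, 0.4,0.023,-0.012,0.85,0,0,0]'
python3 plan.py '[[0.5096,0.355,0.036,0],[0.5096,0.355,0.18,0],[0.4198,-0.1997,0.16,14.3]]'
```

```text
clock: 6.0
tool_pos: [0.5095, 0.357, 0.038]
eef_rot: [1.0, 0.001, 0.0, -0.0]
contact_force: [0.2, 0.3, -3.0]
opening: 0.559
finger_force: 24.6
t 6.0 pos [0.5095 0.357  0.038 ] th 0.1 F [ 0.2  0.3 -3. ] op 0.56 ff 24.6
[0.5096, 0.355, 0.036, 0] dist/call mm 3
    0.001 0.013 0.014 0.001
[0.5096, 0.355, 0.18, 0] dist/call mm 144
    0.0 0.0 -0.96 -0.0
[0.4198, -0.1997, 0.16, 14.3] dist/call mm 141
    -0.15 0.924 0.033 -0.04
    -0.207 0.913 0.033 -0.04
    -0.264 0.899 0.033 -0.04
    -0.319 0.88 0.033 -0.04
```

```bash
python3 -m pendant '[0.4,0,0.007,0.015,0,0,0, 0.4,0,0.007,0.015,0,0,0, 0.56,0,0.007,0.015,0,0,0, 0.62,0,0.007,0.015,0,0,0, 0.8,0,0.007,0.015,0,0,0, 0.8,0,0.007,0.015,0,0,0]'
python3 -m pendant '[0.8,0,0,-0.2,0,0,0, 0.8,0,0,-0.5,0,0,0, 0.8,0,0,-0.96,0,0,0, 0.8,0,0,-0.96,0,0,0, 0.8,0,0,-0.96,0,0,0]'
python3 plan.py '[[0.412,-0.2017,0.16,14.3],[0.412,-0.2017,0.07,14.3]]'
python3 - <<'E'
from plant import r
import cv2,numpy as np
A=[r.snapshot(n)["img"] for n in("scene","top")]
cv2.imwrite("pics/p3.png",np.hstack([cv2.resize(A[0][130:400,280:520],(400,450)),cv2.resize(A[1][130:370,100:340],(400,450))])[:,:,::-1])
E
```

```text
clock: 6.6
tool_pos: [0.5095, 0.3557, 0.0355]
eef_rot: [1.0, 0.001, 0.0, 0.0]
contact_force: [0.6, 1.0, 0.1]
opening: 0.779
finger_force: 0.0
clock: 7.1
tool_pos: [0.5115, 0.3571, 0.1831]
eef_rot: [1.0, 0.001, 0.003, -0.002]
contact_force: [0.5, -0.1, 0.1]
opening: 0.801
finger_force: 0.0
t 7.1 pos [0.5115 0.3571 0.1831] th 0.1 F [ 0.5 -0.1  0.1] op 0.80 ff 0.0
[0.412, -0.2017, 0.16, 14.3] dist/call mm 142
    -0.167 0.931 0.038 -0.04
    -0.224 0.919 0.038 -0.04
    -0.281 0.903 0.038 -0.04
    -0.337 0.884 0.038 -0.04
[0.412, -0.2017, 0.07, 14.3] dist/call mm 90
    0.0 0.0 0.6 -0.0
```

View pics/p3.png

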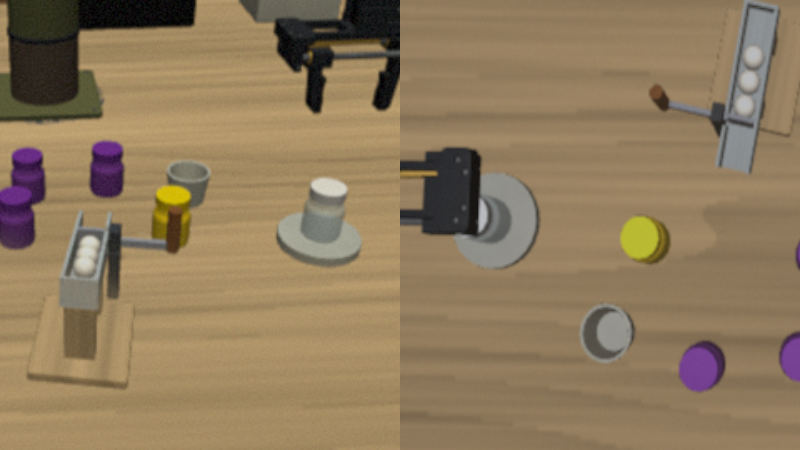

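The jar now stands upright in the middle of the bat, at (325,210) in the left half. The tub is next.

```bash
python3 -m pendant '[1,-0.167,0.931,0.038,0,0,-0.04, 1,-0.167,0.931,0.038,0,0,-0.04, 1,-0.167,0.931,0.038,0,0,-0.04]'
python3 -m pendant '[1,-0.224,0.919,0.038,0,0,-0.04, 1,-0.224,0.919,0.038,0,0,-0.04, 1,-0.224,0.919,0.038,0,0,-0.04]' >/dev/null
python3 -m pendant '[1,-0.281,0.903,0.038,0,0,-0.04, 1,-0.281,0.903,0.038,0,0,-0.04, 1,-0.281,0.903,0.038,0,0,-0.04]' >/dev/null
python3 -m pendant '[1,-0.337,0.884,0.038,0,0,-0.04, 1,-0.337,0.884,0.038,0,0,-0.04, 1,-0.337,0.884,0.038,0,0,-0.04, 1,-0.337,0.884,0.038,0,0,-0.04, 1,-0.337,0.884,0.038,0,0,-0.04]'
python3 plan.py '[[0.412,-0.2017,0.07,14.3],[0.412,-0.2017,0.022,14.3]]'
```

```text
clock: 7.5
tool_pos: [0.4824, 0.2128, 0.1718]
eef_rot: [0.999, 0.032, -0.002, 0.002]
contact_force: [0.5, -0.1, -0.7]
opening: 1.001
finger_force: 0.0
clock: 8.6
tool_pos: [0.4092, -0.2035, 0.1554]
eef_rot: [0.992, 0.125, -0.001, -0.001]
contact_force: [-0.3, 0.3, -0.5]
opening: 0.999
finger_force: 0.0
t 8.6 pos [ 0.4092 -0.2035  0.1554] th 14.3 F [-0.3  0.3 -0.5] op 1.00 ff 0.0
[0.412, -0.2017, 0.07, 14.3] dist/call mm 85
    0.021 -0.007 0.569 0.0
[0.412, -0.2017, 0.022, 14.3] dist/call mm 48
    0.0 0.0 0.32 -0.0
```

```bash
python3 -m pendant '[1,0.021,-0.007,0.3,0,0,0, 1,0.021,-0.007,0.57,0,0,0, 1,0.021,-0.007,0.75,0,0,0, 1,0.021,-0.007,0.85,0,0,0, 1,0.021,-0.007,0.886,0,0,0, 1,0.021,-0.007,0.886,0,0,0, 0.8,0.021,-0.007,0.886,0,0,0, 0.6,0.021,-0.007,0.886,0,0,0, 0.6,0.021,-0.007,0.886,0,0,0, 0.6,0.021,-0.007,0.886,0,0,0, 0.6,0.021,-0.007,0.886,0,0,0]' 20
python3 plan.py '[[0.412,-0.2017,0.13,14.3],[0.42,0.07,0.13,-12],[0.42,0.07,0.025,-12]]'
```

```text
clock: 9.7
tool_pos: [0.414, -0.2014, 0.0245]
eef_rot: [0.992, 0.126, 0.001, 0.0]
contact_force: [-0.1, 0.7, 6.4]
opening: 0.74
finger_force: 20.0
t 9.7 pos [ 0.414  -0.2014  0.0245] th 14.5 F [-0.1  0.7  6.4] op 0.74 ff 20.0
[0.412, -0.2017, 0.13, 14.3] dist/call mm 105
    -0.013 -0.001 -0.703 0.002
[0.42, 0.07, 0.13, -12] dist/call mm 136
    0.25 -0.871 0.0 0.146
    0.045 -0.905 0.0 0.146
[0.42, 0.07, 0.025, -12] dist/call mm 105
    0.0 0.0 0.7 -0.0
```

```bash
python3 -m pendant '[0.6,0,0,-0.15,0,0,0, 0.6,0,0,-0.4,0,0,0, 0.6,0,0,-0.7,0,0,0, 0.6,0,0,-0.75,0,0,0, 0.6,0,0,-0.75,0,0,0]'
python3 plan.py '[[0.4803,0.0605,0.135,-12],[0.4803,0.0605,0.0275,-12]]'
```

```text
clock: 10.2
tool_pos: [0.4142, -0.2018, 0.1375]
eef_rot: [0.992, 0.126, 0.001, 0.001]
contact_force: [-0.4, 0.2, -2.0]
opening: 0.743
finger_force: 20.0
t 10.2 pos [ 0.4142 -0.2018  0.1375] th 14.5 F [-0.4  0.2 -2. ] op 0.74 ff 20.0
[0.4803, 0.0605, 0.135, -12] dist/call mm 135
    0.432 -0.791 0.008 0.147
    0.239 -0.869 0.008 0.147
[0.4803, 0.0605, 0.0275, -12] dist/call mm 108
    0.0 0.0 0.717 -0.0
```

```bash
python3 -m pendant '[0.6,0.15,-0.25,0.008,0,0,0.05, 0.6,0.3,-0.55,0.008,0,0,0.1, 0.6,0.432,-0.791,0.008,0,0,0.147, 0.6,0.432,-0.791,0.008,0,0,0.147]'
python3 -m pendant '[0.6,0.08,-0.25,0.008,0,0,0.05, 0.6,0.16,-0.55,0.008,0,0,0.1, 0.6,0.239,-0.8,0.008,0,0,0.147, 0.6,0.239,-0.869,0.008,0,0,0.147, 0.6,0.239,-0.869,0.008,0,0,0.147, 0.6,0.239,-0.869,0.008,0,0,0.147]'
python3 - <<'E'
from plan import *
plan([[0.4803,0.0605,0.0275,-12],[.5048,.0551,.0275,-12]])
A=[r.snapshot(n)["img"] for n in("scene","top")]
cv2.imwrite("pics/p4.png",np.hstack([cv2.resize(A[0][180:330,260:420],(400,400)),cv2.resize(A[1][130:330,240:440],(400,400))])[:,:,::-1])
E
```

```text
clock: 10.6
tool_pos: [0.4476, -0.0625, 0.1334]
eef_rot: [1.0, 0.017, -0.001, -0.002]
contact_force: [0.9, -1.0, -1.3]
opening: 0.744
finger_force: 20.0
clock: 11.2
tool_pos: [0.4782, 0.059, 0.1329]
eef_rot: [0.995, -0.105, -0.001, 0.001]
contact_force: [1.0, -0.8, -1.1]
opening: 0.745
finger_force: 20.0
t 11.2 pos [0.4782 0.059  0.1329] th -12.0 F [ 1.  -0.8 -1.1] op 0.75 ff 20.0
[0.4803, 0.0605, 0.0275, -12] dist/call mm 105
    0.012 -0.013 0.703 -0.0
[0.5048, 0.0551, 0.0275, -12] dist/call mm 25
    0.167 0.001 0.0 -0.0
```

View pics/p4.png

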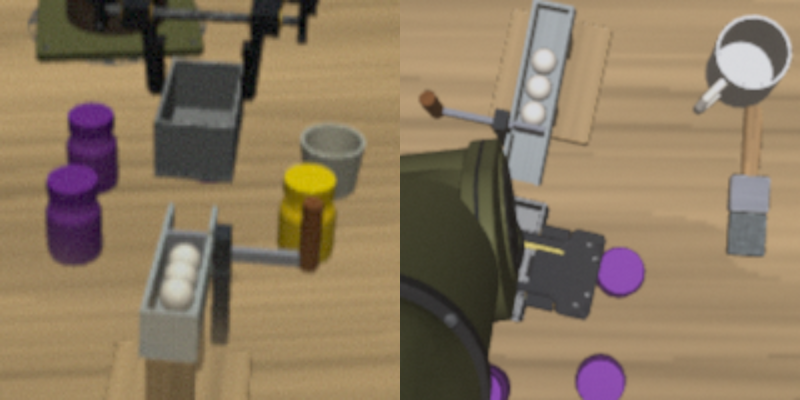

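The level tub (200,120) hangs in front of the chute, in line with it, and nothing else has moved. I'll lower it, slide it in and release it.

```bash
python3 -m pendant '[0.6,0.012,-0.013,0.2,0,0,0, 0.6,0.012,-0.013,0.45,0,0,0, 0.6,0.012,-0.013,0.65,0,0,0, 0.6,0.012,-0.013,0.695,0,0,0, 0.6,0.012,-0.013,0.695,0,0,0, 0.6,0.06,-0.013,0.695,0,0,0, 0.6,0.12,-0.013,0.695,0,0,0, 0.6,0.179,-0.013,0.695,0,0,0, 0.6,0.179,-0.013,0.695,0,0,0, 0.6,0.179,-0.013,0.715,0,0,0, 0.6,0.179,-0.013,0.72,0,0,0, 0.6,0.179,-0.013,0.72,0,0,0]'
python3 plan.py '[[0.5048,0.0551,0.0245,-12]]'
```

```text
clock: 12.5
tool_pos: [0.5055, 0.0574, 0.0257]
eef_rot: [0.995, -0.104, -0.001, 0.0]
contact_force: [-0.7, -0.2, -2.0]
opening: 0.746
finger_force: 20.0
t 12.5 pos [0.5055 0.0574 0.0257] th -11.9 F [-0.7 -0.2 -2. ] op 0.75 ff 20.0
[0.5048, 0.0551, 0.0245, -12] dist/call mm 3
    -0.001 0.016 0.008 0.001
```

```bash
python3 -m pendant '[0.6,0,0.012,0.008,0,0,0, 0.6,0,0.012,0.01,0,0,0, 0.8,0,0.012,0.01,0,0,0, 1,0,0.012,0.01,0,0,0, 1,0,0.012,0.01,0,0,0, 1,0,0.012,0.01,0,0,0]'
python3 -m pendant '[1,0,0,-0.15,0,0,0, 1,0,0,-0.4,0,0,0, 1,0,0,-0.7,0,0,0, 0.7,0,0,-1,0,0,0, 0.7,0,0,-1,0,0,0, 0.7,0,0,-1,0,0,0]'
python3 plan.py '[[0.5,0.057,0.215,-12],[0.628,0.127,0.2,-12],[0.628,0.127,0.104,-12]]'
```

```text
clock: 13.1
tool_pos: [0.5058, 0.0554, 0.0244]
eef_rot: [0.995, -0.104, 0.0, 0.0]
contact_force: [-0.7, 0.6, -0.2]
opening: 0.996
finger_force: 0.0
clock: 13.7
tool_pos: [0.5062, 0.0556, 0.1752]
eef_rot: [0.995, -0.104, 0.001, -0.0]
contact_force: [0.5, -0.5, -0.4]
opening: 0.75
finger_force: 0.0
t 13.7 pos [0.5062 0.0556 0.1752] th -12.0 F [ 0.5 -0.5 -0.4] op 0.75 ff 0.0
[0.5, 0.057, 0.215, -12] dist/call mm 40
    -0.042 -0.0 -0.266 0.0
[0.628, 0.127, 0.2, -12] dist/call mm 147
    0.738 -0.634 0.1 -0.0
[0.628, 0.127, 0.104, -12] dist/call mm 96
    0.0 0.0 0.64 -0.0
```

```bash
python3 -m pendant '[0.5,-0.042,0,-0.266,0,0,0, 0.5,-0.042,0,-0.266,0,0,0]'
python3 -m pendant '[0.45,0.25,-0.21,0.1,0,0,0, 0.45,0.5,-0.42,0.1,0,0,0, 0.45,0.738,-0.634,0.1,0,0,0, 0.45,0.738,-0.634,0.1,0,0,0, 0.45,0.738,-0.634,0.1,0,0,0, 0.45,0.738,-0.634,0.1,0,0,0]'
python3 - <<'E'
from plan import *
plan([[0.628,0.127,0.155,-12],[0.628,0.127,0.104,-12]])
A=[r.snapshot(n)["img"] for n in("scene","top")]
cv2.imwrite("pics/p5.png",np.hstack([cv2.resize(A[0][180:330,260:420],(400,400)),cv2.resize(A[1][130:330,200:400],(400,400))])[:,:,::-1])
E
```

```text
clock: 13.9
tool_pos: [0.5003, 0.0571, 0.2157]
eef_rot: [0.995, -0.104, 0.001, -0.0]
contact_force: [0.2, 0.3, -0.7]
opening: 0.571
finger_force: 0.0
clock: 14.5
tool_pos: [0.6257, 0.1256, 0.1976]
eef_rot: [0.994, -0.105, -0.002, 0.001]
contact_force: [0.3, -0.0, -0.5]
opening: 0.451
finger_force: 0.0
t 14.5 pos [0.6257 0.1256 0.1976] th -12.0 F [ 0.3 -0.  -0.5] op 0.45 ff 0.0
[0.628, 0.127, 0.155, -12] dist/call mm 43
    0.013 -0.013 0.284 -0.0
[0.628, 0.127, 0.104, -12] dist/call mm 51
    0.0 0.0 0.34 -0.0
```

View pics/p5.png

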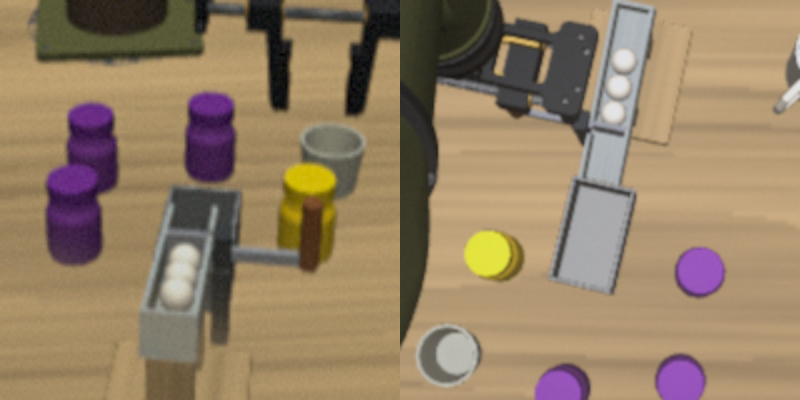

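The tub lies in line with the chute, its end just under the spout (600,185 in the right half). The handle top shows at (313,203) in the left half.

```bash
python3 - <<'E'
from h import *
s=dict(np.load("top0.npz")); b=dict(np.load("scene0.npz"))
print(tri(s,(253.5,179),b,(385.2,256.1)), pt(b,385.2,256.1,.144))
q=[pt(s,200+(x-400)/2,130+y/2,.05) for x,y in((575,180),(635,192),(612,293),(551,281))]; print(np.mean(q,0))
E
python3 -m pendant '[0.45,0.013,-0.013,0.284,0,0,0, 0.45,0.013,-0.013,0.4,0,0,0, 0.45,0.013,-0.013,0.5,0,0,0, 0.45,0.013,-0.013,0.6,0,0,0, 0.45,0.013,-0.013,0.62,0,0,0, 0.45,0.013,-0.013,0.62,0,0,0]' 40
```

```text
[0.63004376 0.12775433 0.14181142] [0.63340544 0.12657225 0.144     ]
[0.50894303 0.05274434 0.05      ]
clock: 15.2
tool_pos: [0.6299, 0.1283, 0.1062]
eef_rot: [0.995, -0.104, -0.0, 0.0]
contact_force: [-0.1, -0.1, 0.3]
opening: 0.452
finger_force: 0.0
```

```bash
python3 -m pendant '[0.1,0,0,0,0,0,0, 0.1,0,0,0,0,0,0, 0.1,0,0,0,0,0,0, 0.1,0,0,0,0,0,0, 0.1,0,0,0,0,0,0]'
python3 -m pendant '[0.1,0,-0.04,0,0,0,0, 0.1,0,-0.08,0,0,0,0, 0.1,0,-0.12,0,0,0,0, 0.1,0,-0.16,0,0,0,0, 0.1,0,-0.2,0,0,0,0, 0.1,0,-0.24,0,0,0,0, 0.1,0,-0.27,0,0,0,0, 0.1,0,-0.27,0,0,0,0, 0.1,0,-0.27,0,0,0,0]'
```

```text
clock: 15.7
tool_pos: [0.6302, 0.1275, 0.107]
eef_rot: [0.995, -0.105, 0.0, 0.0]
contact_force: [-1.4, -3.3, 4.9]
opening: 0.166
finger_force: 40.0
clock: 16.6
tool_pos: [0.6372, 0.163, 0.1068]
eef_rot: [0.994, -0.106, -0.001, 0.003]
contact_force: [-5.4, -9.8, 9.3]
opening: 0.165
finger_force: 40.0
```

```bash
python3 -m pendant '[0.1,0,-0.02,0,0,0,0, 0.1,0,-0.04,0,0,0,0, 0.1,0,-0.04,0,0,0,0, 0.1,0,-0.04,0,0,0,0]'
python3 -m pendant '[0.1,0,-0.02,0,0,0,0, 0.1,0,-0.03,0,0,0,0, 0.1,0,-0.03,0,0,0,0, 0.1,0,-0.03,0,0,0,0]'
python3 - <<'E'
from plan import *
A=[r.snapshot(n)["img"] for n in("scene","top")]
cv2.imwrite("pics/p6.png",np.hstack([cv2.resize(A[0][180:330,260:420],(400,400)),cv2.resize(A[1][130:330,200:400],(400,400))])[:,:,::-1])
E
```

```text
clock: 17.0
tool_pos: [0.6383, 0.1682, 0.1068]
eef_rot: [0.994, -0.106, -0.001, 0.004]
contact_force: [-5.3, -10.1, 9.8]
opening: 0.165
finger_force: 40.0
clock: 17.4
tool_pos: [0.6383, 0.1685, 0.1068]
eef_rot: [0.994, -0.107, -0.002, 0.007]
contact_force: [-7.6, -15.6, 12.3]
opening: 0.167
finger_force: 40.1
```

View pics/p6.png

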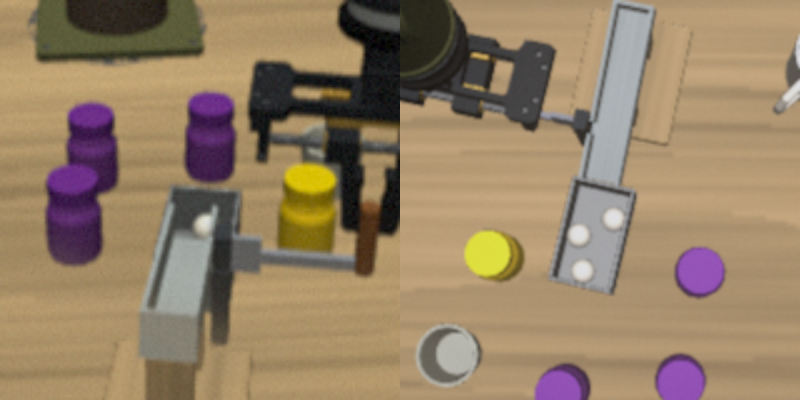

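The gate is at its stop: the force rose and the handle stopped moving. The chute is empty and all three balls are in the tub, at (613,218), (579,235) and (582,270). I'll close the gate.

```bash
python3 -m pendant '[0.1,0,0.04,0,0,0,0, 0.1,0,0.08,0,0,0,0, 0.1,0,0.12,0,0,0,0, 0.1,0,0.16,0,0,0,0, 0.1,0,0.2,0,0,0,0, 0.1,0,0.24,0,0,0,0, 0.1,0,0.28,0,0,0,0, 0.1,0,0.32,0,0,0,0, 0.1,0,0.34,0,0,0,0, 0.1,0,0.34,0,0,0,0, 0.1,0,0.34,0,0,0,0]'
python3 -m pendant '[0.2,0,0,0,0,0,0, 0.3,0,0,0,0,0,0, 0.45,0,0,0,0,0,0, 0.45,0,0,0,0,0,0]'
python3 -m pendant '[0.45,0,0,-0.15,0,0,0, 0.45,0,0,-0.4,0,0,0, 0.45,0,0,-0.7,0,0,0, 0.45,0,0,-0.75,0,0,0, 0.45,0,0,-0.75,0,0,0, 0.45,0,0,-0.75,0,0,0]'
python3 plan.py '[[0.501,0.0548,0.22,-12],[0.501,0.0548,0.03,-12]]'
```

```text
clock: 18.6
tool_pos: [0.6302, 0.1275, 0.1069]
eef_rot: [0.995, -0.105, 0.0, 0.001]
contact_force: [-1.7, -4.2, 6.5]
opening: 0.168
finger_force: 40.0
clock: 19.0
tool_pos: [0.6298, 0.1293, 0.106]
eef_rot: [0.995, -0.104, -0.0, -0.0]
contact_force: [0.0, -0.3, 0.0]
opening: 0.437
finger_force: 0.0
clock: 19.6
tool_pos: [0.6289, 0.1286, 0.2175]
eef_rot: [0.995, -0.104, -0.001, 0.0]
contact_force: [-0.3, -0.2, -0.4]
opening: 0.453
finger_force: 0.0
t 19.6 pos [0.6289 0.1286 0.2175] th -11.9 F [-0.3 -0.2 -0.4] op 0.45 ff 0.0
[0.501, 0.0548, 0.22, -12] dist/call mm 148
    -0.732 0.658 -0.017 0.001
[0.501, 0.0548, 0.03, -12] dist/call mm 95
    0.0 0.0 0.633 -0.0
    0.0 0.0 0.633 -0.0
```

```bash
python3 -m pendant '[1,-0.35,0.33,-0.017,0,0,0, 1,-0.712,0.656,-0.017,0,0,0, 1,-0.712,0.656,-0.017,0,0,0, 1,-0.712,0.656,-0.017,0,0,0, 1,-0.712,0.656,-0.017,0,0,0, 1,-0.712,0.656,-0.017,0,0,0]'
python3 -m pendant '[1,0,0,0.3,0,0,0, 1,0,0,0.6,0,0,0, 1,0,0,0.8,0,0,0, 1,0,0,0.95,0,0,0, 1,0,0,0.95,0,0,0, 1,0,0,0.95,0,0,0]'
python3 plan.py '[[0.505,0.055,0.0235,-12]]'
```

```text
clock: 20.2
tool_pos: [0.5059, 0.0552, 0.2206]
eef_rot: [0.995, -0.104, -0.0, -0.0]
contact_force: [0.4, 0.4, 0.4]
opening: 0.971
finger_force: 0.0
clock: 20.8
tool_pos: [0.5059, 0.055, 0.0785]
eef_rot: [0.995, -0.104, 0.0, -0.0]
contact_force: [0.2, 0.5, 0.1]
opening: 0.998
finger_force: 0.0
t 20.8 pos [0.5059 0.055  0.0785] th -11.9 F [0.2 0.5 0.1] op 1.00 ff 0.0
[0.505, 0.055, 0.0235, -12] dist/call mm 55
    -0.006 0.001 0.367 0.001
```

```bash
python3 -m pendant '[1,-0.003,0,0.2,0,0,0, 1,-0.006,0,0.32,0,0,0, 1,-0.006,0,0.362,0,0,0, 1,-0.006,0,0.362,0,0,0, 0.8,-0.006,0,0.362,0,0,0, 0.6,-0.006,0,0.362,0,0,0, 0.6,-0.006,0,0.362,0,0,0, 0.6,-0.006,0,0.362,0,0,0, 0.6,-0.006,0,0.362,0,0,0, 0.6,-0.006,0,0.362,0,0,0]' 30
python3 -m pendant '[0.6,0,0,-0.02,0,0,0, 0.6,-0.05,0,-0.03,0,0,0, 0.6,-0.12,0,-0.03,0,0,0, 0.6,-0.2,0,-0.03,0,0,0, 0.6,-0.23,0,-0.1,0,0,0, 0.6,-0.23,0,-0.25,0,0,0, 0.6,-0.23,0,-0.45,0,0,0, 0.6,-0.23,0,-0.65,0,0,0, 0.6,-0.23,0,-0.8,0,0,0, 0.6,-0.23,0,-0.85,0,0,0, 0.6,-0.23,0,-0.85,0,0,0]'
python3 plan.py '[[0.46,-0.15,0.15,-3],[0.556,-0.388,0.15,4.6],[0.556,-0.388,0.071,4.6]]'
```

```text
clock: 21.8
tool_pos: [0.505, 0.0549, 0.0254]
eef_rot: [0.995, -0.104, 0.001, -0.0]
contact_force: [0.0, 0.5, 6.6]
opening: 0.74
finger_force: 30.0
clock: 22.9
tool_pos: [0.4706, 0.0618, 0.153]
eef_rot: [0.995, -0.104, 0.001, -0.0]
contact_force: [1.1, 0.2, -2.3]
opening: 0.742
finger_force: 30.0
t 22.9 pos [0.4706 0.0618 0.153 ] th -12.0 F [ 1.1  0.2 -2.3] op 0.74 ff 30.0
[0.46, -0.15, 0.15, -3] dist/call mm 106
    0.112 0.698 0.01 -0.05
    0.057 0.705 0.01 -0.05
[0.556, -0.388, 0.15, 4.6] dist/call mm 128
    0.361 0.775 0.0 -0.042
    0.309 0.798 0.0 -0.042
[0.556, -0.388, 0.071, 4.6] dist/call mm 79
    0.0 0.0 0.527 -0.0
```

```bash
python3 -m pendant '[0.6,0.02,0.1,0.01,0,0,-0.01, 0.6,0.045,0.26,0.01,0,0,-0.02, 0.6,0.07,0.43,0.01,0,0,-0.03, 0.6,0.09,0.58,0.01,0,0,-0.04, 0.6,0.112,0.698,0.01,0,0,-0.05]'
python3 -m pendant '[0.6,0.015,0.17,0.01,0,0,-0.01, 0.6,0.03,0.35,0.01,0,0,-0.02, 0.6,0.045,0.53,0.01,0,0,-0.04, 0.6,0.057,0.705,0.01,0,0,-0.05]'
python3 -m pendant '[0.6,0.09,0.19,0,0,0,-0.01, 0.6,0.18,0.38,0,0,0,-0.02, 0.6,0.27,0.58,0,0,0,-0.03, 0.6,0.361,0.775,0,0,0,-0.042]'
python3 -m pendant '[0.6,0.08,0.19,0,0,0,-0.01, 0.6,0.16,0.38,0,0,0,-0.02, 0.6,0.23,0.58,0,0,0,-0.03, 0.6,0.28,0.7,0,0,0,-0.042, 0.6,0.3,0.77,0,0,0,-0.042, 0.6,0.309,0.798,0,0,0,-0.042, 0.6,0.309,0.798,0,0,0,-0.042, 0.6,0.309,0.798,0,0,0,-0.042]'
python3 plan.py '[[0.556,-0.388,0.072,4.6]]'
```

```text
clock: 23.4
tool_pos: [0.4635, -0.0457, 0.1491]
eef_rot: [0.998, -0.065, -0.002, 0.0]
contact_force: [-0.4, -0.4, -2.6]
opening: 0.738
finger_force: 30.0
clock: 23.8
tool_pos: [0.4586, -0.151, 0.1476]
eef_rot: [1.0, -0.025, -0.001, -0.0]
contact_force: [0.5, 0.7, -2.4]
opening: 0.74
finger_force: 30.0
clock: 24.2
tool_pos: [0.507, -0.2698, 0.1472]
eef_rot: [1.0, 0.007, -0.001, -0.001]
contact_force: [0.8, 0.5, -2.3]
opening: 0.737
finger_force: 30.0
clock: 25.0
tool_pos: [0.5557, -0.3864, 0.1486]
eef_rot: [0.999, 0.041, -0.001, -0.001]
contact_force: [-0.0, 0.6, -2.5]
opening: 0.738
finger_force: 30.0
t 25.0 pos [ 0.5557 -0.3864  0.1486] th 4.7 F [-0.   0.6 -2.5] op 0.74 ff 30.0
[0.556, -0.388, 0.072, 4.6] dist/call mm 77
    0.001 0.011 0.511 0.001
```

```bash
python3 -m pendant '[0.6,0,0.01,0.12,0,0,0, 0.6,0,0.01,0.27,0,0,0, 0.6,0,0.01,0.4,0,0,0, 0.6,0,0.01,0.48,0,0,0, 0.6,0,0.01,0.505,0,0,0, 0.6,0,0.01,0.515,0,0,0, 0.6,0,0.01,0.52,0,0,0, 0.6,0,0.01,0.522,0,0,0, 0.6,0,0.01,0.522,0,0,0]'
python3 plan.py '[]'
python3 - <<'E'
from plan import *
s=r.snapshot("scene")["img"]
t=r.snapshot("top")["img"]
cv2.imwrite("pics/p7.png",np.hstack([cv2.resize(s[180:380,60:260],(400,400)),cv2.resize(t[120:320,380:580],(400,400))])[:,:,::-1])
E
```

```text
clock: 25.9
tool_pos: [0.5565, -0.3899, 0.0715]
eef_rot: [0.999, 0.04, 0.001, 0.0]
contact_force: [0.4, 0.1, -2.2]
opening: 0.741
finger_force: 30.0
t 25.9 pos [ 0.5565 -0.3899  0.0715] th 4.6 F [ 0.4  0.1 -2.2] op 0.74 ff 30.0
```

View pics/p7.png

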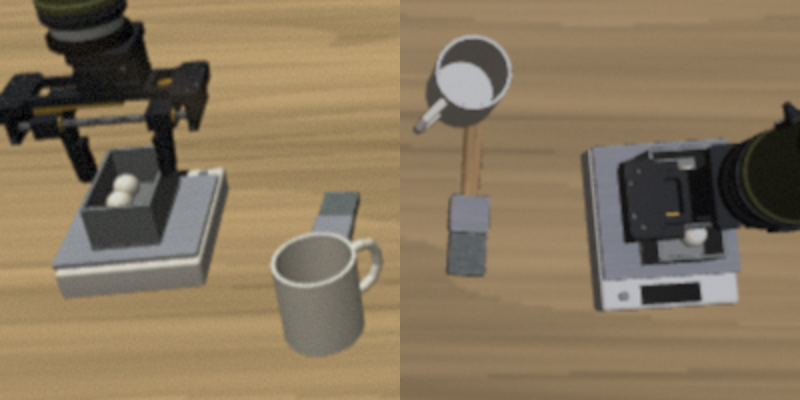

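The tub, with balls in it, is over the pan at (685,206) in the right half. I'll check its centring by ray.

```bash
python3 - <<'E'
from h import *
s=dict(np.load("top0.npz"))
for x,y in((646,153),(641,262),(723,258),(683,206)): print(pt(s,380+(x-400)/2,120+y/2,.095).round(4))
print([pt(s,380+(x-400)/2,120+y/2,.045).round(4) for x,y in((590,150),(727,140),(740,270),(605,280))])
E
```

```text
[ 0.6111 -0.3505  0.095 ]
[ 0.5048 -0.3437  0.095 ]
[ 0.5097 -0.4217  0.095 ]
[ 0.5596 -0.3849  0.095 ]
[array([ 0.6236, -0.3114,  0.045 ]), array([ 0.6354, -0.4509,  0.045 ]), array([ 0.5021, -0.4602,  0.045 ]), array([ 0.4901, -0.3246,  0.045 ])]
```

```bash
python3 -m pendant '[0.6,0.02,-0.005,0,0,0,0, 0.6,0.02,-0.005,0.005,0,0,0, 0.6,0.02,-0.005,0.008,0,0,0, 0.6,0.02,-0.005,0.008,0,0,0, 0.8,0.02,-0.005,0.008,0,0,0, 1,0.02,-0.005,0.008,0,0,0, 1,0.02,-0.005,0.008,0,0,0, 1,0.02,-0.005,0.008,0,0,0]'
python3 -m pendant '[1,0,0,-0.15,0,0,0, 1,0,0,-0.4,0,0,0, 1,0,0,-0.7,0,0,0, 1,0,0,-1,0,0,0, 1,0,0,-1,0,0,0, 1,0,0,-1,0,0,0]'
python3 -m pendant '[1,-1,0.3,-0.2,0,0,0, 1,-1,0.3,-0.2,0,0,0, 1,-1,0.3,-0.2,0,0,0, 1,-1,0.3,-0.2,0,0,0]'
python3 -m pendant '[1,-1,0.3,0,0,0,0, 1,-1,0.3,0,0,0,0, 1,-1,0.3,0,0,0,0, 1,-1,0.3,0,0,0,0, 1,-1,0.3,0,0,0,0, 1,-1,0.3,0,0,0,0]'
python3 - <<'E'
from plan import *
t=r.snapshot("top")["img"]; cv2.imwrite("pics/p8.png",t[:,:,::-1])
s=r.snapshot("scene")["img"]; cv2.imwrite("pics/p9.png",np.hstack([cv2.resize(s[180:380,60:500],(800,364))])[:,:,::-1])
E
```

```text
clock: 26.8
tool_pos: [0.5588, -0.3888, 0.0693]
eef_rot: [0.999, 0.04, -0.0, 0.0]
contact_force: [0.0, -0.3, -0.2]
opening: 1.001
finger_force: 0.0
clock: 27.4
tool_pos: [0.5594, -0.389, 0.2206]
eef_rot: [0.999, 0.04, 0.001, 0.001]
contact_force: [0.2, -0.6, -1.4]
opening: 0.996
finger_force: 0.0
clock: 27.8
tool_pos: [0.4048, -0.4493, 0.2486]
eef_rot: [0.999, 0.035, -0.004, 0.0]
contact_force: [0.3, -1.2, -0.6]
opening: 1.0
finger_force: 0.0
clock: 28.4
tool_pos: [0.2689, -0.5011, 0.2486]
eef_rot: [0.999, 0.041, 0.0, -0.001]
contact_force: [1.0, 0.2, 0.0]
opening: 1.002
finger_force: 0.0
```

View pics/p8.png

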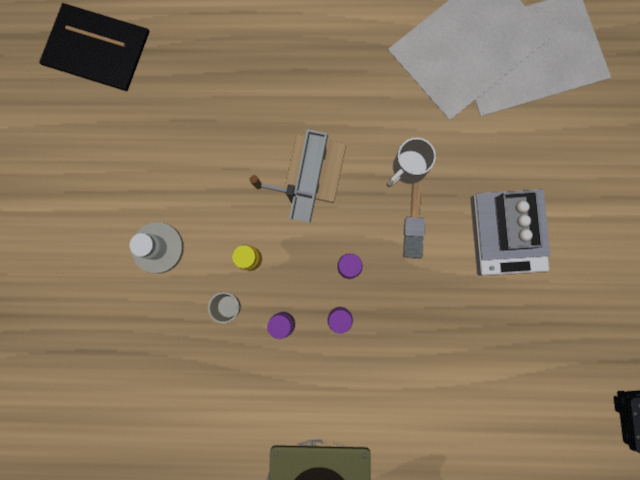

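View pics/p9.png

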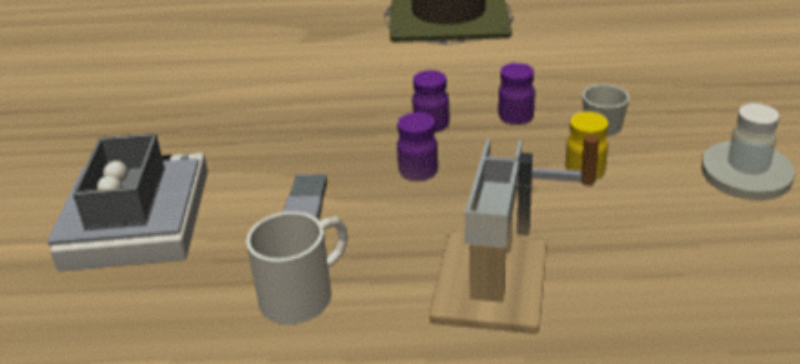

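The tub, with three balls, stands on the pan at (520,221). The jar is on the bat, the gate is closed at (256,182), and the bystanders are unmoved. One last check of the numbers.

```bash
python3 - <<'E'
from h import *
from plant import r
s=dict(np.load("top0.npz")); t=r.snapshot("top")["img"]
hsv=cv2.cvtColor(t,cv2.COLOR_RGB2HSV)[185:260,490:548]
print("jar",pt(s,141.5,245,.09))
L=[pt(s,*p,.095) for p in((498,195),(537,192),(541,247),(504,250))]
print(np.array(L).round(3).tolist(),np.mean(L,0))
d=cv2.absdiff(t,s["img"]).max(2)
for n,(u,v) in dict(mug=(413,160),pot=(224,308),brush=(415,230),handle=(256,182)).items(): print(n,d[v-22:v+22,u-22:u+22].mean())
E
```

```text
jar [0.50786861 0.35542123 0.09      ]
[[0.614, -0.341, 0.095], [0.621, -0.416, 0.095], [0.514, -0.421, 0.095], [0.507, -0.35, 0.095]] [ 0.56373007 -0.38204193  0.095     ]
mug 1.7742768595041323
pot 1.7582644628099173
brush 1.7427685950413223
handle 1.7221074380165289
```

```bash
python3 -c "
from plant import r
print(r.finish_job())"
```

```text
the job is handed in; nothing more can be done
None
```

The job is handed in at about 28 s: the jar stands on the bat, the gate is closed, and the tub with all three balls is in the middle of the pan (within about 5 mm), with the mug, pot and brush unmoved.

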